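# Set the print bed's fence free of backlash and latch the block

### The arm

A 7-joint arm with a two-finger parallel gripper is mounted at the origin on the work surface. World frame = base frame: x ahead of the robot, y to its left, z up, the work surface at z = 0. Lengths are in mm, angles in rad, forces in N, time in s.
With the tool pointing down it reaches from about 400 to 875 mm from the base axis. Payload 19.3 kg.
Tool frame: the origin (TCP) lies on the centre line of the jaws, within the pads' length; the fingertips stand 11 mm ahead of it and the grasp point (between the pads) lies 8 mm behind it (arm.tip_reach is the distance from the TCP to the fingertips, in mm); z points along the fingers, y is the direction in which the jaws open and shut (so a half turn about z gives the same grasp; the last joint's range is limited). The gripper opens to 85 mm and grips with 20 to 120 N. Pads are 22 mm wide; open, the fingers measure 114 mm over their backs; the gripper's body (76 mm by 85 mm) begins 54 mm behind the grasp point. The pads swing forward as they close: fully open they stand 13 mm farther back than shut.
Start: joints at [-1.413, 0.521, -0.036, 1.599, 0.021, 1.021, -0.113], TCP at [141.167, 608.841, 242.291] pointing down, gripper open.
Joint ranges: [-2.91, 2.91], [-0.3, 2.13], [-1.5, 1.42], [0.17, 2.43], [-1.26, 4.41], [0.16, 1.93], [-2.52, 2.52]. Speed limits (rad/s): [1.89, 1.89, 2.39, 2.39, 3.01, 3.01, 3.01].

### API

Orientations are given as [roll, pitch, yaw] about the fixed x, y, z axes, in that order (R = Rz(yaw) Ry(pitch) Rx(roll)).
In Python, from bench import arm gives the robot as it stands. Calls block until the motion is done:
- arm.move_ptp(position, orientation): joint-space move of the TCP to a pose.
- arm.move_straight(position, frame=None, speed=150, guard=None): straight line of the TCP; frame=None keeps the orientation; speed is the mean speed in mm/s. With guard (N) it stops when the force on the tool has changed by that much, and returns True; else False.
- arm.move_joints(angles): joint-space move.
- arm.move_gripper(opening, grasp_force=None): finger opening in mm; grasp_force is the grip in N (None keeps the last); returns when the fingers have stopped.
- arm.hold(seconds).
- arm.solve_ik(position, orientation): joint angles nearest the present ones, or None.
- arm.get_state(): the state.
- arm.snapshot(name): name is "side" or "top" or "wrist"; returns a dict with "color" (384x512x3 uint8, red, green, blue), "fx", "fy", "cx", "cy" (pixels), "world_from_camera" (4x4, takes a point from camera to world coordinates). Camera axes: x right, y down, z forward; pixel columns grow to the right and rows downward; lengths in mm; the calibration is good to about 2 mm. A picture is of the moment at which its call begins. There is no depth.
A pose or a line that the arm cannot do raises arm.Unreachable and nothing moves.
- arm.sign_off(): hands the job in, once; it reports no verdict.
Trained networks look in a picture, given as the dict that the camera call returned (one of the last four; its "shot" number tells which), for a name from the list of things; names that differ only in an ending like _2 or _b are one class to them, and where a whole thing is asked for, a point or a joint stands for the part that bears it (a point fixed in the world has none). Each returns a list of dicts, best first, with "p" (0 to 1); they miss things now and then, are a little off and sometimes report something else, mostly with a low value. They report only what shows in the picture. A call takes as long as a camera call.
- arm.look_for(picture, label): "at" ([x, y, z] in mm, in the coordinates of the camera as it stood for that picture, good to about 4 mm: the middle of the surface that is visible of it).
- arm.tip_of(picture, label): "at" ([x, y, z] in mm, in the coordinates of the camera as it stood for that picture, good to about 4 mm: a listed point, or the origin of a listed thing).
The state is a dict: "time_s": time; "joint_positions": joint angles; "qd": joint speeds; "joint_torque": joint torques, N m; "tcp_pos": TCP position; "tool_rot": TCP orientation; "ft_force": force on the tool from outside, world axes, zero at the start; "ft_torque": the same for the moment, N m; "opening": finger opening in mm.
Only numpy, scipy, OpenCV 4.12 (cv2) and the standard library are available. Lean on these libraries where they do the work, as an engineer would, in place of code of your own. Each camera call takes 0.05 s, during which the arm holds its last target.

### The job

Set the fence of the green print bed by its handwheel: the gears have play, so wind it counter-clockwise about a quarter turn past the red mark, then come back clockwise until the yellow pointer stands on the red mark, and let go. Then slide the wooden printing block that stands in the lane towards the fence, keeping it down in the lane, until the brass pawl clicks in behind it, and let go. Leave the other things on the table where they are.

Things in the scene. Friction and masses are not known exactly. Their poses are not given: they have to be found in the camera images.
- bed: green print bed fixed to the table, 150 x 430 x 12 mm. Origin: under it, on the lane's centre line, at table height. y runs along the lane from the open entry (-y) past pawl and fence to the handwheel (+y), x across it, z up. The lane floor is 12 mm above the table; guides 15 mm higher, 12 mm thick, stand 34 mm either side of the centre line
- wheel_axis (a point): the handwheel's vertical axis at its top face, at bed (0, 130, 60) mm. Black wheel, 110 mm across, 12 mm thick, flat but for the crank, over a white dial plate. Counter-clockwise (from above) moves the fence to +y, 10 mm per rad. Play: on reversing, the wheel turns 0.6 rad before the fence follows. Turning takes about 0.2 N m (4 to 5 N at the crank); it stays where left
- mark (a point): the red mark on the bed's dial plate: the point at the wheel's rim, 55 mm from the axis towards bed +x, where the tip of the yellow pointer must stand; fixed to the bed
- pointer (a point): tip of the yellow line on the handwheel's top, at its rim, 55 mm from the axis; turns with the wheel. It starts 0.9 to 2.7 rad clockwise (from above) short of the mark; the wheel never makes a full turn: it stops about 2.2 rad beyond the mark. It reads true only when it comes to the mark clockwise, with the fence following
- crank_grip (a point): middle of the blue upright crank handle on the handwheel, 82 mm above the table: round, 17 mm across, 43 mm tall (60 to 103 mm above the table), 45 mm from the wheel's axis, directly opposite the yellow pointer. The handle spins freely about its own vertical axis, so it can be gripped and carried round without turning the wrist
- fence (a joint): position of the orange fence along bed +y, m: 0 = its true setting (face at bed y = 20.5 mm), negative = too near the pawl (it starts at about -0.027 to -0.014), positive = beyond. Only the wheel moves it; it withstands a push of about 18 N. It must end within 2 mm of 0. The fence's top is 37 mm above the table
- block: wooden printing block, 64 (x) x 80 (y) x 30 mm, blue sole, dark handle bar on top 20 (x) x 46 (y) x 26 mm, its top 56 mm above the sole. 0.2 to 0.35 kg. Origin: centre of its underside. It stands in the lane's entry, y along the lane, at bed y = -175 to -157 mm. It belongs at bed y = -22 to -18 mm: its rear past the pawl, its front just short of or touching the fence
- pawl (a joint): angle of the sprung brass pawl on the lane's +x side, rad: 0 = sprung out, its tip 11 mm into the lane; the passing block presses it to about 0.2; once the block's rear edge passes the tip (at bed y = -63 mm) it springs back to 0 and blocks the return. A few newtons of push overcome it. Its top is 25 mm above the table
- ink_jar: bystander: jar with a black cap, 60 mm across, 65 mm high, on the table on the bed's +x side; leave alone. Origin: centre of its underside
- spare_block: bystander: another printing block, 70 x 70 mm, red sole, 56 mm high with its handle, on the table on the bed's +x side; leave alone. Origin: centre of its underside
- roller: bystander: ink roller lying on the table on the bed's -x side, along the bed, 180 mm long, 36 mm high; leave alone. Origin: near its middle, at table height

How it is judged:
By the outcome, as a careful person would: the job done as asked, in the order asked, and still so for the second after the job is handed in, with the robot touching nothing.
It also fails if it takes over 61 s, if anything falls off the work surface, if the arm or the gripper's body presses on something with over 40 N, if the wrist force passes 120 N, or if a joint passes its speed limit or range.

## Working session

There is one attempt and no reset: what is moved stays moved. The work goes in short steps, each a Python script; the robot and the scene stay as the last script left them, time stands still between calls to the robot, and variables do not carry over. Pictures are saved under pics/ and viewed, and the job is handed in when it is done.

```bash
ls; mkdir -p pics
cat > h.py <<'E'
import numpy as np, cv2
from bench import arm
def save(p,n): cv2.imwrite(f'pics/{n}.png',cv2.cvtColor(p['color'],cv2.COLOR_RGB2BGR))
def tw(p,a):
    T=np.array(p['world_from_camera']); return (T@np.r_[a,1])[:3]
def ray(p,u,v,z):
    T=np.array(p['world_from_camera']); d=T[:3,:3]@np.array([(u-p['cx'])/p['fx'],(v-p['cy'])/p['fy'],1]); o=T[:3,3]
    return o+d*(z-o[2])/d[2]
def proj(p,w):
    T=np.linalg.inv(np.array(p['world_from_camera'])); c=T@np.r_[w,1]; return np.array([c[0]/c[2]*p['fx']+p['cx'],c[1]/c[2]*p['fy']+p['cy']])
E
python3 - <<'E'
from h import *
for n in ['top','side']:
    p=arm.snapshot(n); save(p,n+'0')
    for l in ['bed','wheel_axis','mark','pointer','crank_grip','block','ink_jar','spare_block','roller']:
        r=arm.tip_of(p,l)
        print(n,l,[(round(q['p'],2),tw(p,q['at']).round(1).tolist()) for q in r[:2]])
s=arm.get_state();print(s['time_s'],s['tool_rot'],s['tcp_pos'],arm.tip_reach)
E
```

```text
pics
top bed [(0.76, [545.7, 30.6, 0.0])]
top wheel_axis [(0.83, [572.2, 161.0, 60.3])]
top mark [(0.7, [628.0, 151.9, 63.3]), (0.65, [671.1, -96.9, -0.6])]
top pointer [(0.63, [559.6, 105.6, 61.5])]
top crank_grip [(0.44, [579.5, 199.7, 82.0])]
top block [(0.81, [514.2, -136.8, 14.9])]
top ink_jar [(0.64, [571.3, 158.9, 59.7]), (0.58, [688.6, 20.3, 2.7])]
top spare_block [(0.88, [670.5, -100.3, 0.3]), (0.64, [394.2, -7.7, 1.9])]
top roller [(0.88, [395.1, -7.4, 4.5])]
side bed [(0.71, [543.2, 26.1, -1.2]), (0.32, [395.0, -7.3, 3.7])]
side wheel_axis [(0.83, [573.7, 160.1, 69.3]), (0.3, [396.0, -4.0, 2.8])]
side mark [(0.96, [625.2, 145.4, 61.0])]
side pointer [(0.57, [561.7, 106.2, 60.9])]
side crank_grip []
side block [(0.61, [517.9, -137.2, 15.2])]
side ink_jar [(0.59, [693.1, 20.8, -6.8])]
side spare_block [(0.91, [673.9, -104.7, -0.8]), (0.62, [519.3, -140.4, 12.1])]
side roller [(0.95, [397.6, -3.5, 2.0])]
1.0 [-3.14158993e+00 -5.52197752e-06  2.91381139e+00] [141.1466749  608.85188427 242.30275745] 11.0
```

View pics/top0.png

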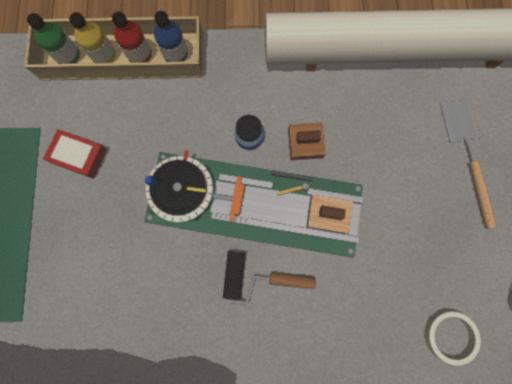

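View pics/side0.png

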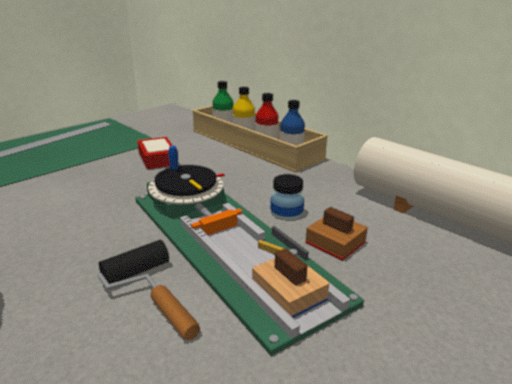

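The top view shows the bed with its axis running right to left. The wheel is at (178,187), the crank at (150,181), the pointer tip at (204,190), the mark at (186,155) and the block at (331,214). I'll refine these positions with segmentation.

```bash
cat > m.py <<'E'
from h import *
def bed(p):
    hsv=cv2.cvtColor(p['color'],cv2.COLOR_RGB2HSV)
    m=cv2.inRange(hsv,(65,90,30),(95,255,160))
    m[:, :100]=0
    n,l,s,c=cv2.connectedComponentsWithStats(m)
    pts=np.argwhere(np.isin(l,[i for i in range(1,n) if s[i,4]>150]))[:,::-1]
    w=np.array([ray(p,u,v,12)[:2] for u,v in pts],np.float32)
    return cv2.minAreaRect(w)
E
python3 - <<'E'
from m import *
p=arm.snapshot('top')
r=bed(p);print(r)
b=cv2.boxPoints(r);print(b.round(1))
print(np.array(p['world_from_camera']).round(2))
for n,u,v,z in [('axis',178,187,60),('ptip',205,190,60),('mark',186,152,60),('crank',150,181,103),('block',331,214,30+12)]: print(n,ray(p,u,v,z).round(1))
E
```

```text
Traceback (most recent call last):
  File "m.py", line 9, in bed
    return cv2.minAreaRect(w)
           ~~~~~~~~~~~~~~~^^^
cv2.error: OpenCV(4.12.0) /io/opencv/modules/imgproc/src/convhull.cpp:143: error: (-215:Assertion failed) total >= 0 && (depth == CV_32F || depth == CV_32S) in function 'convexHull'
```

Run:
```python
from m import *
# view from above the wheel
yaw=-0.21
for y in (yaw+np.pi/2,yaw,yaw-np.pi/2,yaw+np.pi):
    print(y,arm.solve_ik([560,60,330],[np.pi,0,y]))
arm.move_ptp([545,60,330],[np.pi,0,yaw+np.pi])
p=arm.snapshot('wrist');save(p,'w1')
for l in ['wheel_axis','mark','pointer','crank_grip','block','bed']:
    r=arm.tip_of(p,l)
    print(l,[(round(q['p'],2),tw(p,q['at']).round(1).tolist()) for q in r[:2]])
p=arm.snapshot('wrist')
print(arm.get_state()['time_s'])
```

```text
1.3607963267948966 [-0.67532186  0.39722563  0.64576588  1.67771504 -0.25754765  1.15315629
 -0.17161429]
-0.21 [-0.88319243  0.50954854  1.00675895  1.68634675 -0.45759718  1.20287321
 -1.54495804]
-1.7807963267948965 [ 0.60744224  0.61188693 -1.26964834  1.61395441  0.59502614  1.36378227
  2.19266047]
2.931592653589793 [-0.5166591   0.36084259  0.41429775  1.67022737 -0.15681183  1.14343441
  1.29989683]
wheel_axis [(0.66, [676.4, -100.9, 0.2]), (0.61, [574.5, 159.2, 58.6])]
mark [(0.74, [625.2, 144.9, 57.0])]
pointer [(0.66, [560.8, 104.1, 60.9])]
crank_grip [(0.7, [578.6, 200.7, 84.2])]
block [(0.58, [520.3, -133.9, 11.3])]
bed [(0.6, [547.3, 31.4, -0.9]), (0.28, [397.2, -7.2, 3.1])]
3.8917
```

View pics/w1.png

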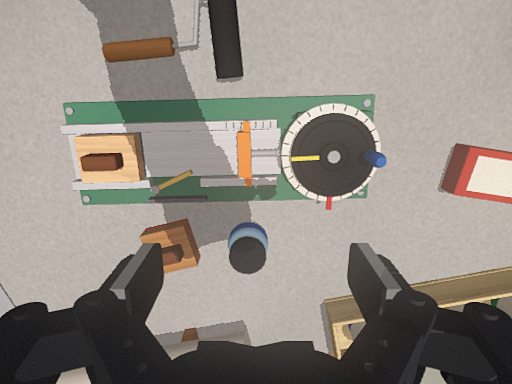

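Run:
```python
from h import *
p=arm.snapshot('wrist')
import pickle;pickle.dump(p,open('w1.pkl','wb'))
print(p['color'][60:70:5,200:210:5])
print(np.array(p['world_from_camera']).round(2),p['fx'])
cv2.imwrite('pics/w1z.png',cv2.resize(cv2.cvtColor(p['color'],cv2.COLOR_RGB2BGR),(768,576),interpolation=cv2.INTER_CUBIC))
```

```text
[[[183 175 168]
  [183 177 169]]

 [[187 179 172]
  [185 178 169]]]
[[ 2.1000e-01  9.3000e-01  2.9000e-01  4.7169e+02]
 [ 9.8000e-01 -2.0000e-01 -6.0000e-02  7.6100e+01]
 [-0.0000e+00  2.9000e-01 -9.6000e-01  4.6055e+02]
 [ 0.0000e+00  0.0000e+00  0.0000e+00  1.0000e+00]] 316.57580943421567
```

The wrist view shows the bed's green corners near (65,104), (374,95), (366,198) and (82,206). The hub is at (334,157), the pointer runs left from the hub to (290,158), and the mark is at (329,203).

Run:
```python
from h import *
import pickle;p=pickle.load(open('w1.pkl','rb'))
for n,u,v,z in [('hub',334,157,60),('ptip',290,158,60),('markin',329,198,60),('c1',65,104,12),('c2',374,95,12),('c3',366,198,12),('c4',82,206,12),('handle',103,162,68),('cr',373,159,82)]: print(n,ray(p,u,v,z).round(1))
hsv=cv2.cvtColor(p['color'],cv2.COLOR_RGB2HSV)
m=cv2.inRange(hsv,(60,80,20),(95,255,180)); m[240:]=0; m[:,400:]=0
pts=np.argwhere(cv2.morphologyEx(m,cv2.MORPH_OPEN,np.ones((3,3),np.uint8)))[:,::-1]; print(len(pts))
w=np.array([ray(p,u,v,12)[:2] for u,v in pts],np.float32)
r=cv2.minAreaRect(w);print(r,cv2.boxPoints(r).round(1))
# black wheel top
m=(p['color'].max(2)<60).astype(np.uint8); m[:, :270]=0;m[:,400:]=0;m[225:]=0;m[:90]=0
m=cv2.morphologyEx(m,cv2.MORPH_OPEN,np.ones((5,5),np.uint8))
c=max(cv2.findContours(m,0,1)[0],key=len)[:,0]
w=np.array([ray(p,u,v,60)[:2] for u,v in c],np.float32)
print(cv2.fitEllipse(w),cv2.minEnclosingCircle(w))
```

```text
hub [573.9 157.9  60. ]
ptip [563.4 102.3  60. ]
markin [627.9 143.8  60. ]
c1 [ 435.9 -183.1   12. ]
c2 [512.3 232.6  12. ]
c3 [658.2 206.1  12. ]
c4 [ 581.7 -214.9   12. ]
handle [ 517.3 -130.8   68. ]
cr [580.6 199.5  82. ]
2640
((525.5530395507812, -91.14899444580078), (217.64456176757812, 146.5160675048828), 79.58100128173828) [[ 433.8 -184.9]
 [ 577.9 -211.4]
 [ 617.3    2.6]
 [ 473.2   29.1]]Traceback (most recent call last):
  File "<stdin>", line 12, in <module>
ValueError: max() iterable argument is empty
```

The bed yaw is about -0.181, the axis is near (573.7,158.5), and the pointer is at about -1.76 rad, roughly 1.58 rad short of the mark. These agree with each other, so next I'll grip the crank.

Run:
```python
from h import *
th=-0.181; yaw=th+np.pi/2; O=[np.pi,0,yaw]
arm.move_ptp([581,201.5,150],O)
arm.move_gripper(50)
g=arm.move_straight([581,201.5,78],speed=80,guard=8)
print(g,arm.get_state()['tcp_pos'],arm.get_state()['ft_force'])
p=arm.snapshot('side');save(p,'s1')
p=arm.snapshot('wrist');save(p,'w2');print(arm.get_state()['time_s'])
```

```text
False [581.2939416  201.53738629  78.46495785] [-0.19426209 -0.50238387  0.23725902]
6.8917
```

View pics/w2.png

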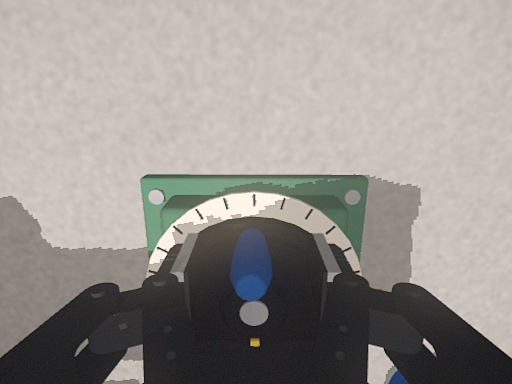

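View pics/s1.png

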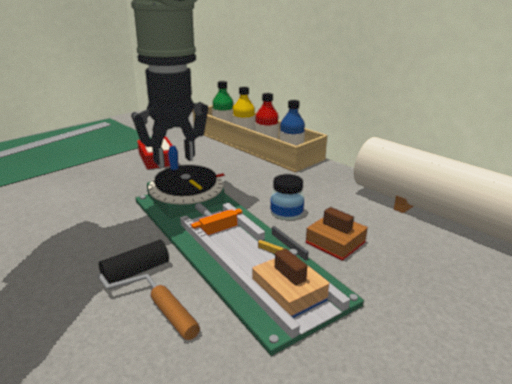

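The handle sits centred between the jaws (the blue shape at (251,265)). I'll close on it and wind with force feedback.

```bash
cat > wind.py <<'E'
from h import *
import json
C=np.array([573.7,158.5])
def st():
    s=arm.get_state(); return np.array(s['tcp_pos']),np.array(s['ft_force']),s
def seg(phi,r,C,z,f0,step_log,speed=60):
    c=C+r*np.array([np.cos(phi),np.sin(phi)])
    arm.move_straight([c[0],c[1],z],speed=speed)
    t,f,s=st(); rh=np.array([np.cos(phi),np.sin(phi)]); th=np.array([-rh[1],rh[0]])
    df=(f-f0)[:2]
    step_log.append([phi,t[0],t[1],df@rh,df@th,f[2]-f0[2]])
    return df@rh,df@th
E
python3 - <<'E'
from wind import *
t,f0,s=st()
arm.move_gripper(10,25)
t,f,s=st();print(t,f-f0,s['opening'],s['time_s'])
phi=np.arctan2(*(t[:2]-C)[::-1]); r=np.hypot(*(t[:2]-C)); print(phi,r)
r=r+0.5*(45-r)
log=[]
for k in range(4):
    phi+=0.12
    fr,ft=seg(phi,r,C,78,f0,log); print(np.round(log[-1],2))
    if abs(fr)>40 or abs(ft)>40: break
    r+=np.clip(0.04*fr,-.6,.6)
print(st()[2]['time_s'],st()[2]['opening'])
json.dump([f0.tolist(),phi,r,log],open('w.json','w'))
E
```

```text
[580.97261407 201.64211809  78.17868913] [-1.66973454  1.06647034  4.24512272] 16.37455780415449 7.2833
1.4037930128134088 43.750808774261095
[  1.52 575.59 202.5   -2.53  -1.27   4.16]
[ 1.6400e+00  5.7029e+02  2.0256e+02 -2.0400e+00 -3.5000e-01  3.8100e+00]
[ 1.7600e+00  5.6485e+02  2.0195e+02 -1.5800e+00 -1.0000e-02  3.9300e+00]
[ 1.8800e+00  5.5942e+02  2.0058e+02 -8.9000e-01  1.9000e-01  5.4300e+00]
8.2833 15.658603160921054
```

Run:
```python
from h import *
p=arm.snapshot('side');save(p,'s2')
p=arm.snapshot('wrist');save(p,'w3');s=arm.get_state();print(s['opening'],s['ft_force'])
```

```text
16.160341486558767 [-0.49227375 -0.56845985  5.80155415]
```

View pics/w3.png

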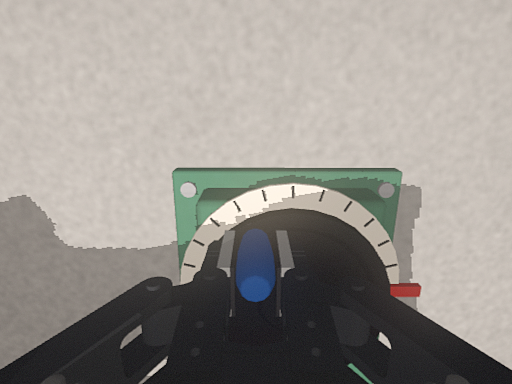

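View pics/s2.png

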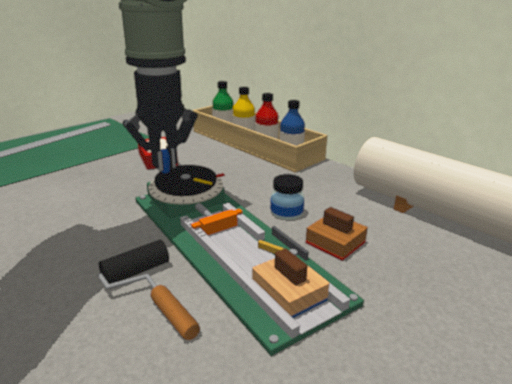

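The handle is gripped and the wheel has turned with it (the pointer moved). Continuing the wind.

Run:
```python
from wind import *
f0,phi,r,log=json.load(open('w.json'));f0=np.array(f0)
end=np.pi-0.181+1.55
n=int(np.ceil((end-phi)/0.13)); d=(end-phi)/n
for k in range(n):
    phi+=d
    fr,ft=seg(phi,r,C,78,f0,log,80); print(np.round(log[-1],2))
    if abs(fr)>45 or abs(ft)>45: break
    r+=np.clip(0.04*fr,-.6,.6)
print(st()[2]['time_s'],st()[2]['opening'],phi,r)
json.dump([f0.tolist(),phi,r,log],open('w.json','w'))
L=np.array(log)[4:]
A=np.c_[2*L[:,1:3],np.ones(len(L))];x=np.linalg.lstsq(A,(L[:,1:3]**2).sum(1),rcond=None)[0]
print('fit',x[:2],np.sqrt(x[2]+x[:2]@x[:2]))
p=arm.snapshot('side');save(p,'s3')
p=arm.snapshot('top');save(p,'t3')
```

```text
[ 2.0100e+00  5.5433e+02  1.9868e+02  3.2000e-01 -2.0000e-01  5.1900e+00]
[  2.13 549.57 196.19   0.71  -0.89   4.85]
[  2.26 545.   193.14   1.83  -2.35   5.84]
[  2.38 540.85 189.45   2.92  -2.03   7.54]
[  2.51 537.16 185.3    2.32  -1.06   7.23]
[  2.63 533.98 180.71   3.    -1.74   7.12]
[  2.76 531.4  175.74   2.77  -1.43   8.92]
[  2.88 529.37 170.4    3.97  -1.68   9.64]
[  3.01 528.09 164.88   4.55  -1.36  10.43]
[  3.13 527.47 159.19   5.03  -1.23  10.75]
[  3.26 527.62 153.44   4.7   -0.7   10.59]
[  3.38 528.45 147.7    4.12  -0.9   10.75]
[  3.51 530.07 142.12   4.    -0.85  10.58]
[  3.63 532.34 136.8    3.58  -1.2   10.75]
[  3.76 535.3  131.78   4.02  -0.76  10.42]
[  3.89 538.92 127.17   2.16  -0.83   9.62]
[  4.01 543.03 123.07   2.89  -0.93   9.04]
[  4.14 547.71 119.55   1.65  -1.     8.4 ]
[4.2600e+00 5.5278e+02 1.1670e+02 2.7400e+00 1.4000e-01 8.3400e+00]
[ 4.3900e+00  5.5820e+02  1.1443e+02  1.2700e+00 -2.4000e-01  7.2500e+00]
[4.5100e+00 5.6380e+02 1.1295e+02 1.2800e+00 1.7000e-01 6.5500e+00]
13.6333 15.987975711900779 4.510592653589796 46.48674045000306
fit [572.690699   157.29945914] 45.252131870938555
```

View pics/s3.png

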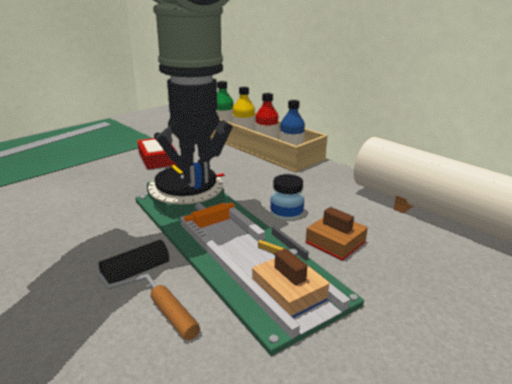

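View pics/t3.png

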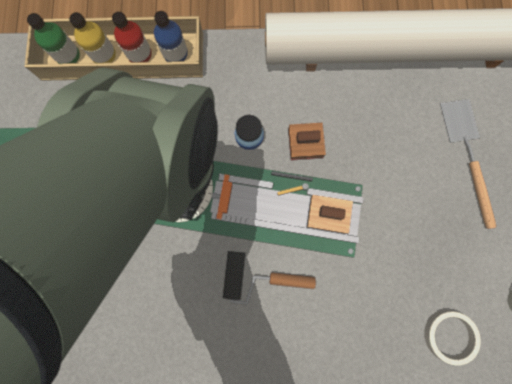

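The wheel is wound well past the mark and the fence has moved with it. The circle fit gives the axis at (572.7,157.3) with r = 45.25. Now I'll come back clockwise, stopping slightly before the mark to look.

Run:
```python
from wind import *
f0,phi,r,log=json.load(open('w.json'));f0=np.array(f0); log=[]
C=np.array([572.7,157.3]);t,f,s=st()
phi=np.arctan2(*(t[:2]-C)[::-1])%(2*np.pi); r=np.hypot(*(t[:2]-C)); print(phi,r)
end=np.pi-0.181+0.08
n=int(np.ceil((phi-end)/0.13)); d=(phi-end)/n
for k in range(n):
    phi-=d
    fr,ft=seg(phi,r,C,78,f0,log,80); print(np.round(log[-1],2))
    if abs(fr)>45 or abs(ft)>45: break
    r+=np.clip(0.04*fr,-.6,.6)
print(st()[2]['time_s'],st()[2]['opening'],phi,r)
json.dump([f0.tolist(),phi,r,log],open('w2.json','w'))
L=np.array(log)[2:]
A=np.c_[2*L[:,1:3],np.ones(len(L))];x=np.linalg.lstsq(A,(L[:,1:3]**2).sum(1),rcond=None)[0]
print('fit',x[:2],np.sqrt(x[2]+x[:2]@x[:2]))
p=arm.snapshot('side');save(p,'s4')
cv2.imwrite('pics/s4z.png',cv2.resize(cv2.cvtColor(p['color'],cv2.COLOR_RGB2BGR)[130:230,120:260],None,fx=5,fy=5,interpolation=2))
p=arm.snapshot('wrist');save(p,'w4')
```

```text
4.514479601100604 45.21127360782133
[ 4.3900e+00  5.5766e+02  1.1461e+02 -1.0000e-02 -9.0000e-02  7.0000e+00]
[ 4.2700e+00  5.5248e+02  1.1683e+02 -9.0000e-02 -2.1000e-01  6.7500e+00]
[ 4.1500e+00  5.4761e+02  1.1957e+02 -2.3000e-01 -7.0000e-01  6.7000e+00]
[ 4.0200e+00  5.4313e+02  1.2293e+02 -7.0000e-01  2.0000e-01  7.8500e+00]
[ 3.9000e+00  5.3925e+02  1.2667e+02 -1.0000e+00 -4.8000e-01  6.7100e+00]
[  3.78 535.8  130.83  -0.85   1.1    6.73]
[ 3.6500e+00  5.3286e+02  1.3548e+02 -5.3000e-01 -4.0000e-02  7.0000e+00]
[ 3.5300e+00  5.3048e+02  1.4048e+02 -8.6000e-01  3.5000e-01  7.3100e+00]
[ 3.4100e+00  5.2876e+02  1.4573e+02 -7.2000e-01  8.0000e-02  7.9600e+00]
[ 3.2900e+00  5.2768e+02  1.5111e+02 -5.1000e-01  3.1000e-01  7.8600e+00]
[ 3.1600e+00  5.2726e+02  1.5659e+02 -9.3000e-01  2.2000e-01  6.5900e+00]
[ 3.0400e+00  5.2751e+02  1.6209e+02 -1.6900e+00 -4.6000e-01  7.0300e+00]
16.7333 15.925383196626877 3.040592653589794 44.88688328160702
fit [572.29314684 157.24841793] 45.0394054447332
```

View pics/s4z.png

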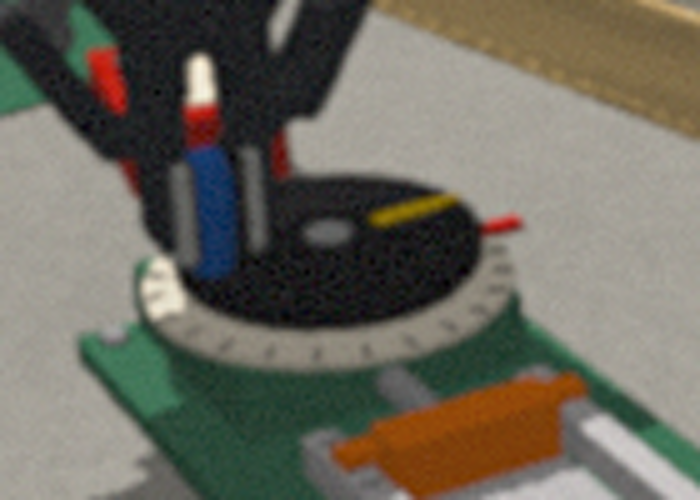

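View pics/w4.png

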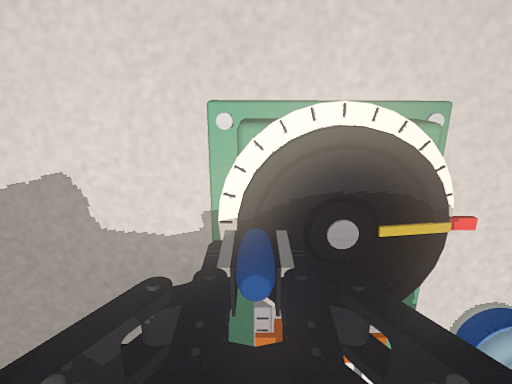

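In the wrist view the hub is at (343,235), the pointer tip at (449,227) and the mark at (450–476,224–222). The two views hint at slightly different offsets, so I'll compute it, allowing for the mark possibly being lower than the wheel top.

Run:
```python
from h import *
C=np.array([572.5,157.3])
for n in ['wrist','side']:
    p=arm.snapshot(n)
    print(n,'hub',proj(p,[*C,60]).round(1))
    for z in (48,54,60):
      for a in (-.181,-.1):
        for r in (55,66): print(z,a,r,proj(p,[C[0]+r*np.cos(a),C[1]+r*np.sin(a),z]).round(1))
    im=p['color'].astype(int)
    red=(im[...,0]>150)&(im[...,1]<70)&(im[...,2]<70); yel=(im[...,0]>130)&(im[...,1]>100)&(im[...,2]<70)
    for nm,m in (('red',red),('yel',yel)):
        nn,l,s,c=cv2.connectedComponentsWithStats(m.astype(np.uint8))
        print(nm,[(s[i].tolist(),c[i].round(1).tolist()) for i in range(1,nn) if s[i,4]>8])
    if n=='wrist':
        ys,xs=np.where(red&(np.arange(512)[None]>430)&(np.arange(384)[:,None]<260)); 
        for u in sorted(set(xs)): print(u,ys[xs==u].min(),ys[xs==u].max(),end='; ')
        ys,xs=np.where(yel&(np.arange(512)[None]>360)); 
        for u in sorted(set(xs))[::8]: print(u,ys[xs==u].min(),ys[xs==u].max(),end='; ')
        print()
    for l in ['mark','pointer','wheel_axis']: print(l,[(round(q['p'],2),tw(p,q['at']).round(1)) for q in arm.tip_of(p,l)[:1]])
```

```text
wrist hub [342.3 235.8]
48 -0.181 55 [436.1 226.3]
48 -0.181 66 [456.  226.3]
48 -0.1 55 [437.2 218.8]
48 -0.1 66 [457.4 217.3]
54 -0.181 55 [442.3 230.9]
54 -0.181 66 [462.8 230.9]
54 -0.1 55 [443.4 223.2]
54 -0.1 66 [464.4 221.6]
60 -0.181 55 [448.8 235.8]
60 -0.181 66 [470.1 235.8]
60 -0.1 55 [450.1 227.9]
60 -0.1 66 [471.8 226.3]
red []
yel [([379, 223, 60, 14, 259], [398.5, 229.3]), ([256, 338, 20, 8, 128], [264.5, 340.8]), ([378, 338, 8, 6, 30], [382.5, 339.8]), ([344, 357, 4, 5, 10], [345.6, 359.6])]
452 223 228; 378 338 338; 386 226 235; 394 226 235; 402 225 234; 410 225 234; 418 224 225; 426 223 224; 434 223 223; 
mark [(0.67, array([625.2, 144.8,  56.5]))]
pointer [(0.9, array([624.8, 153.4,  61.6]))]
wheel_axis [(0.66, array([577.1, 162.1,  57.4]))]
side hub [185.3 176.7]
48 -0.181 55 [212.6 175.7]
48 -0.181 66 [217.8 174.3]
48 -0.1 55 [211.4 174.8]
48 -0.1 66 [216.3 173.3]
54 -0.181 55 [212.5 172.7]
54 -0.181 66 [217.7 171.4]
54 -0.1 55 [211.3 171.9]
54 -0.1 66 [216.2 170.4]
60 -0.181 55 [212.4 169.8]
60 -0.181 66 [217.6 168.4]
60 -0.1 55 [211.2 168.9]
60 -0.1 66 [216.1 167.5]
red [([256, 106, 20, 12, 148], [265.2, 112.3]), ([138, 140, 7, 12, 44], [141.2, 144.7]), ([158, 151, 5, 3, 10], [160.0, 152.3])]
yel [([233, 96, 21, 22, 335], [242.7, 107.2]), ([309, 219, 58, 26, 510], [336.0, 231.8]), ([259, 241, 24, 9, 78], [270.0, 245.1]), ([153, 286, 39, 46, 574], [172.1, 307.9])]
mark [(0.67, array([626.5, 147.7,  58. ]))]
pointer [(0.57, array([626.8, 152.7,  59. ]))]
wheel_axis []
```

Run:
```python
from h import *
from scipy.optimize import least_squares
C=np.array([572.5,157.3])
P=[];M=[]
for n,box in [('wrist',(440,485,205,240)),('side',(212,228,168,182))]:
    p=arm.snapshot(n); im=p['color'].astype(int)
    u0,u1,v0,v1=box
    m=np.zeros(im.shape[:2],bool); m[v0:v1,u0:u1]=((im[...,0]>im[...,1]*1.8+20)&(im[...,0]>im[...,2]*1.8+20))[v0:v1,u0:u1]
    ys,xs=np.where(m); print(n,len(xs),xs.min(),xs.max(),xs.mean(),ys.mean(),np.polyfit(xs,ys,1)[0])
    P.append(p);M.append((xs.mean(),ys.mean()))
    cen=np.array(M[-1])
r=least_squares(lambda w:np.r_[proj(P[0],w)-M[0],proj(P[1],w)-M[1]],[635,147,50])
print(r.x,r.fun); d=r.x[:2]-C; print(np.hypot(*d),np.arctan2(d[1],d[0]))
for z in (47,48,50,52,54,60):
    o=[]
    for p,m in zip(P,M):
        d=ray(p,*m,z)[:2]-C; o+= [np.hypot(*d).round(1),np.arctan2(d[1],d[0]).round(3)]
    print(z,o)
```

```text
wrist 311 450 476 463.34083601286176 222.90996784565917 0.0014814748869582247
side 16 216 223 219.1875 174.8125 -0.19930974978428984
[642.3730936  145.80844718  46.26440465] [-0.16734526 -0.06159955  0.51902883 -0.49767782]
70.81175746934949 -0.1630040043581338
47 [np.float64(70.4), np.float64(-0.159), np.float64(68.1), np.float64(-0.203)]
48 [np.float64(69.7), np.float64(-0.152), np.float64(67.2), np.float64(-0.231)]
50 [np.float64(68.3), np.float64(-0.139), np.float64(65.4), np.float64(-0.289)]
52 [np.float64(66.9), np.float64(-0.125), np.float64(63.8), np.float64(-0.351)]
54 [np.float64(65.5), np.float64(-0.111), np.float64(62.5), np.float64(-0.415)]
60 [np.float64(61.5), np.float64(-0.063), np.float64(60.3), np.float64(-0.621)]
```

The triangulated mark lies on the dial plate at z≈46 mm, at an angle of -0.163 to -0.18, which agrees with the bed yaw. The pointer is now at -0.10, so the final move is about 0.075 rad clockwise, then let go and check.

Run:
```python
from wind import *
f0,phi,r,log=json.load(open('w2.json'));f0=np.array(f0); log=[]
C=np.array([572.5,157.3])
for phi in (np.pi-.135,np.pi-.176):
    seg(phi,45,C,78,f0,log,40); print(np.round(log[-1],2))
arm.hold(0.2);print(np.round(st()[0],1))
p=arm.snapshot('wrist');save(p,'w5')
arm.move_gripper(50)
t=st()[0]
arm.move_straight([t[0],t[1],150],speed=150)
arm.move_ptp([555,90,300],[np.pi,0,-0.181+np.pi/2])
p=arm.snapshot('wrist');save(p,'w6')
p=arm.snapshot('top');save(p,'t6')
p=arm.snapshot('side');save(p,'s6')
cv2.imwrite('pics/s6z.png',cv2.resize(cv2.cvtColor(p['color'],cv2.COLOR_RGB2BGR)[130:230,120:260],None,fx=5,fy=5,interpolation=2))
print(st()[2]['time_s'])
```

```text
[  3.01 527.62 163.2   -2.38   2.16   6.08]
[  2.97 527.88 164.93  -2.06   2.02   6.45]
[527.9 164.9  78.1]
20.0083
```

View pics/w6.png

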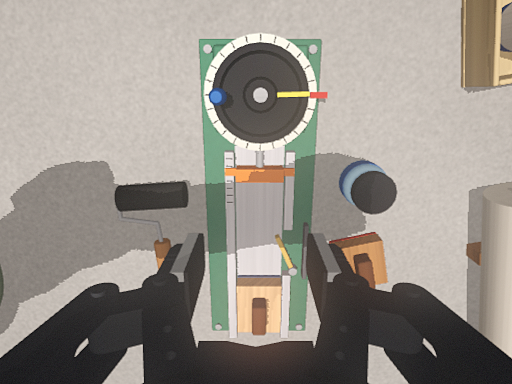

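View pics/s6z.png

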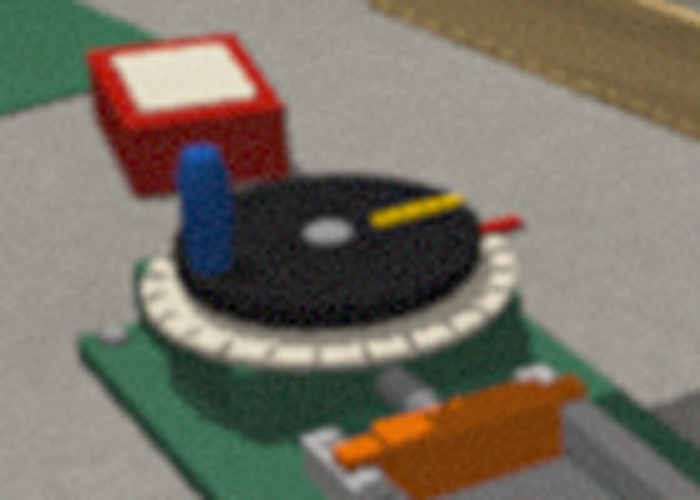

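View pics/w5.png

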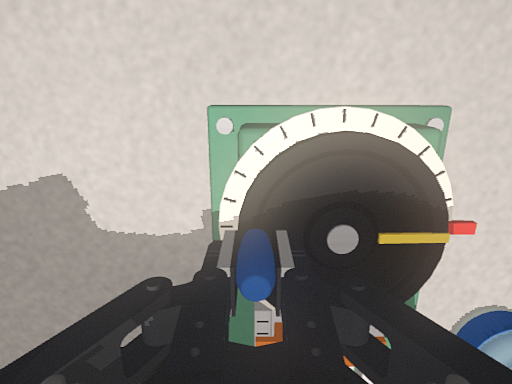

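The pointer is in line with the mark: in the bed-aligned wrist view the hub is at (260,95), the pointer row is 95 and the mark row is 95. Next I'll measure the fence face and the block.

Run:
```python
from h import *
C=np.array([572.5,157.3]);th=-.181
ex=np.array([np.cos(th),np.sin(th)]);ey=np.array([-ex[1],ex[0]]);O=C-130*ey
def b(w): d=w[:2]-O; return np.round([d@ex,d@ey],1)
p=arm.snapshot('wrist')
im=p['color']
print([ (v,im[v,260].tolist()) for v in range(160,188,1)])
for z,v in ((37,168),(37,175),(37,181),(12,181)): print(z,v,b(ray(p,260,v,z)))
print('bar',b(ray(p,260,297.5,68)),b(ray(p,260,334,68)), 'front top',b(ray(p,260,286,42)),'bottom front',b(ray(p,260,275,12)))
print('fence pred',proj(p,[*(O+20.5*ey),12]),proj(p,[*(O+20.5*ey),37]))
print('axis',b(ray(p,260,95,60)),'mark',b(ray(p,319,95,46)))
for q in arm.tip_of(p,'block'): print(q['p'],b(tw(p,q['at'])))
```

```text
[(160, [208, 202, 199]), (161, [208, 202, 199]), (162, [208, 203, 199]), (163, [208, 202, 199]), (164, [206, 201, 198]), (165, [208, 202, 200]), (166, [210, 207, 206]), (167, [202, 197, 199]), (168, [142, 86, 56]), (169, [196, 124, 76]), (170, [255, 176, 99]), (171, [185, 117, 78]), (172, [190, 124, 80]), (173, [194, 124, 81]), (174, [196, 125, 81]), (175, [196, 124, 81]), (176, [193, 123, 77]), (177, [195, 125, 80]), (178, [194, 125, 81]), (179, [196, 126, 81]), (180, [194, 123, 78]), (181, [196, 120, 69]), (182, [193, 138, 114]), (183, [174, 174, 176]), (184, [174, 168, 167]), (185, [175, 168, 165]), (186, [176, 168, 165]), (187, [175, 166, 164])]
37 168 [ 0.4 41.1]
37 175 [ 0.5 31.9]
37 181 [ 0.5 23.9]
12 181 [ 0.9 16.7]
bar [   0.9 -129.3] [   1.3 -189. ] front top [   1.3 -129.4] bottom front [   1.7 -130.8]
fence pred [259.34897364 178.36053561] [259.57997092 183.55562637]
axis [ -0.4 130.7] mark [ 68.4 130.6]
0.91 [   1.  -167.8]
```

The fence's top front edge measures about 22 mm, against 20.5 nominal; that's within calibration error. The block is at bed y≈-169 and x≈+1. Next I'll grip its handle bar.

```bash
cat >> h.py <<'E'
C=np.array([572.5,157.3]);th=-.181
ex=np.array([np.cos(th),np.sin(th)]);ey=np.array([-ex[1],ex[0]]);O=C-130*ey
OR=[np.pi,0,th+np.pi/2]
def b(w): d=np.array(w)[:2]-O; return np.round([d@ex,d@ey],1)
def W(x,y,z): return [*(O+x*ex+y*ey),z]
E
python3 - <<'E'
from h import *
arm.move_ptp(W(0.7,-169,140),OR)
print(arm.move_straight(W(0.7,-169,58),speed=100,guard=8))
s=arm.get_state();f0=np.array(s['ft_force']);print(np.round(s['tcp_pos'],1),f0)
arm.move_gripper(10,25)
s=arm.get_state();print(np.round(s['tcp_pos'],1),s['ft_force']-f0,s['opening'],b(s['tcp_pos']),s['time_s'])
p=arm.snapshot('side');save(p,'s7')
E
```

```text
False
[ 519.7 -137.    58.5] [-0.04721663 -0.06460385  0.64348279]
[ 519.5 -136.9   58.5] [-1.19490203  0.95410734  4.71074627] 19.583167338251325 [   0.9 -168.9] 22.525
```

View pics/s7.png

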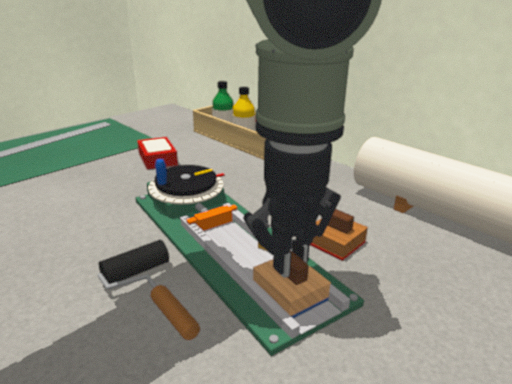

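Run:
```python
from h import *
f0=np.array(arm.get_state()['ft_force'])
def go(y,sp,g):
    r=arm.move_straight(W(0.6,y,57.8),speed=sp,guard=g); s=arm.get_state();f=np.array(s['ft_force'])-f0
    print(y,r,b(s['tcp_pos']),s['tcp_pos'][2].round(1),'fx',(f[:2]@ex).round(1),'fy',(f[:2]@ey).round(1),'fz',f[2].round(1),s['opening'].round(1),s['time_s']); return r
for y,sp in ((-140,60),(-110,60),(-90,40),(-70,40),(-50,40),(-35,40),(-26,30)):
    if go(y,sp,20): break
p=arm.snapshot('side');save(p,'s8')
p=arm.snapshot('top');save(p,'t8');p=arm.snapshot('wrist');save(p,'w8')
```

```text
Traceback (most recent call last):
AttributeError: 'float' object has no attribute 'round'
```

```bash
cat >> h.py <<'E'
def go(y,sp,g,f0=np.zeros(3),z=57.8):
    r=arm.move_straight(W(0.6,y,z),speed=sp,guard=g); s=arm.get_state();f=np.array(s['ft_force'])-f0
    print(y,r,b(s['tcp_pos']),'z %.1f fx %.1f fy %.1f fz %.1f op %.1f t %.2f'%(s['tcp_pos'][2],f[:2]@ex,f[:2]@ey,f[2],s['opening'],s['time_s'])); return r
E
python3 - <<'E'
from h import *
for y,sp in ((-110,60),(-90,40),(-70,40),(-50,40),(-35,40),(-26,30)):
    if go(y,sp,20): break
p=arm.snapshot('side');save(p,'s8')
p=arm.snapshot('top');save(p,'t8');p=arm.snapshot('wrist');save(p,'w8')
E
```

```text
-110 False [   1.1 -110.4] z 58.5 fx -0.1 fy -4.9 fz 10.9 op 19.7 t 23.86
-90 False [  1.1 -90.7] z 58.5 fx -1.4 fy -6.7 fz 11.5 op 19.4 t 24.51
-70 False [  1.1 -70.8] z 58.5 fx -1.3 fy -6.3 fz 11.0 op 19.0 t 25.16
-50 False [  1.  -50.7] z 58.5 fx -0.8 fy -6.0 fz 11.2 op 19.6 t 25.81
-35 False [  1.  -35.6] z 58.5 fx -1.1 fy -5.2 fz 11.3 op 19.7 t 26.33
-26 False [  1.  -26.8] z 58.5 fx -1.6 fy -6.3 fz 11.1 op 19.6 t 26.78
```

View pics/s8.png

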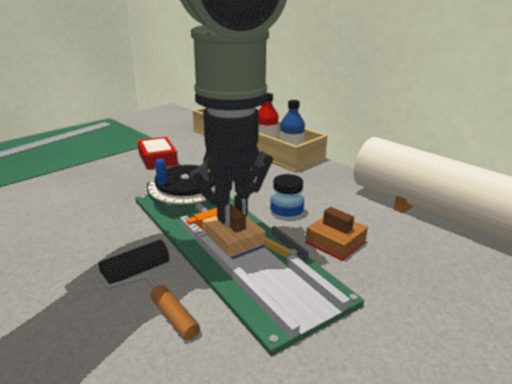

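View pics/w8.png

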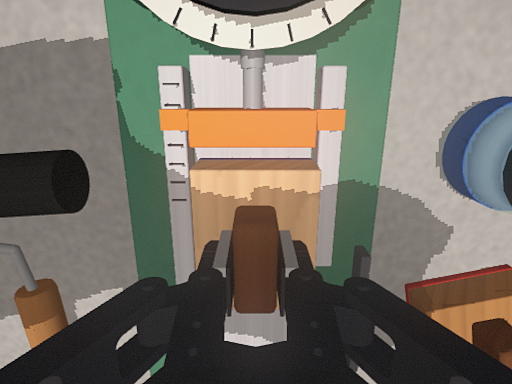

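The block is in the lane, with the pawl still pressed by its side. Fence lower edge at row 147, block top front edge at row 169. Measuring the gap.

Run:
```python
from h import *
p=arm.snapshot('wrist')
print([(v,p['color'][v,290].tolist()) for v in range(100,174,2)])
for v,z in ((108,37),(122,37),(147,37),(147,12),(158,42),(169,42),(169,12),(158,12)): print(v,z,b(ray(p,255,v,z)))
print('bar',b(ray(p,256,207,68)))
for q in arm.tip_of(p,'block'): print(q['p'],b(tw(p,q['at'])))
```

```text
[(100, [219, 209, 207]), (102, [219, 209, 207]), (104, [220, 209, 206]), (106, [219, 210, 208]), (108, [147, 81, 52]), (110, [198, 117, 72]), (112, [243, 162, 91]), (114, [241, 158, 89]), (116, [240, 157, 87]), (118, [241, 158, 87]), (120, [241, 156, 85]), (122, [241, 157, 86]), (124, [242, 157, 88]), (126, [241, 155, 86]), (128, [241, 155, 85]), (130, [241, 156, 85]), (132, [241, 156, 83]), (134, [241, 154, 83]), (136, [240, 154, 80]), (138, [241, 156, 86]), (140, [240, 154, 82]), (142, [241, 154, 81]), (144, [241, 155, 82]), (146, [236, 142, 68]), (148, [219, 214, 216]), (150, [219, 206, 203]), (152, [219, 204, 203]), (154, [219, 207, 203]), (156, [224, 213, 209]), (158, [97, 62, 76]), (160, [152, 116, 100]), (162, [159, 115, 85]), (164, [153, 112, 83]), (166, [159, 115, 87]), (168, [149, 107, 81]), (170, [214, 170, 127]), (172, [239, 196, 151])]
108 37 [ 1.2 40.4]
122 37 [ 1.2 34. ]
147 37 [ 1.2 22.1]
147 12 [ 1.2 17.7]
158 42 [ 1.2 17.7]
169 42 [ 1.2 12.4]
169 12 [1.2 5. ]
158 12 [ 1.2 11.4]
bar [1.5 2.9]
0.87 [  1.5 -27.9]
```

The block's front is about 9–10 mm short of the fence. I'll advance most of that, then creep with a light guard.

Run:
```python
from h import *
go(-19,30,8)
go(-17.2,8,5)
p=arm.snapshot('wrist');save(p,'w9');p=arm.snapshot('side');save(p,'s9')
cv2.imwrite('pics/s9z.png',cv2.resize(cv2.cvtColor(p['color'],cv2.COLOR_RGB2BGR)[180:280,170:310],None,fx=5,fy=5,interpolation=2))
```

```text
-19 False [  1.  -19.9] z 58.5 fx -0.9 fy -6.2 fz 11.7 op 19.1 t 27.42
-17.2 False [  1.1 -18.3] z 58.5 fx -1.5 fy -8.1 fz 10.8 op 19.9 t 27.79
```

View pics/w9.png

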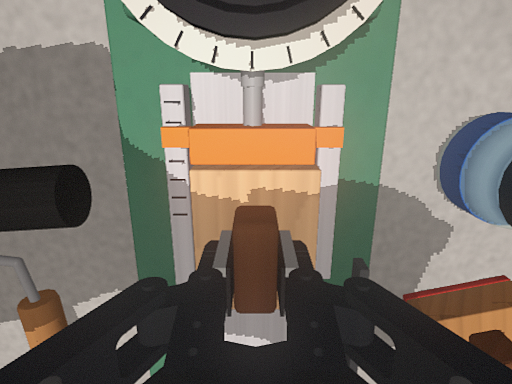

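View pics/s9z.png

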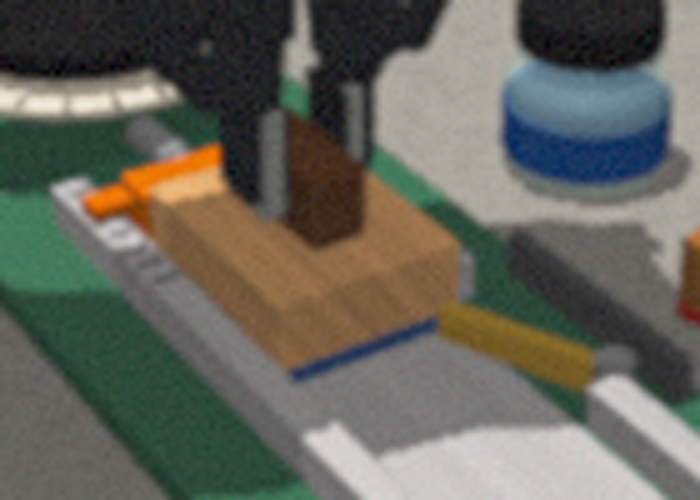

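Run:
```python
from h import *
p=arm.snapshot('wrist')
print([(v,p['color'][v,290].tolist()) for v in range(160,175)])
print(b(ray(p,255,165,37)),b(ray(p,255,169.5,42)))
```

```text
[(160, [241, 153, 78]), (161, [241, 156, 81]), (162, [242, 154, 77]), (163, [242, 153, 77]), (164, [216, 130, 71]), (165, [148, 109, 85]), (166, [160, 117, 85]), (167, [161, 116, 86]), (168, [157, 112, 83]), (169, [167, 121, 87]), (170, [214, 168, 124]), (171, [234, 191, 143]), (172, [240, 195, 148]), (173, [238, 194, 148]), (174, [238, 195, 148])]
[ 1.2 21.7] [ 1.2 20.7]
```

The remaining gap is about 1 mm, so the block is at y≈-20.5. I'll release, retreat and check the pawl.

Run:
```python
from h import *
arm.move_gripper(50)
arm.move_straight(W(0.8,-18.3,140),speed=120)
arm.move_ptp(W(0,-20,300),OR)
p=arm.snapshot('wrist');save(p,'w10')
cv2.imwrite('pics/w10z.png',cv2.resize(cv2.cvtColor(p['color'],cv2.COLOR_RGB2BGR)[40:300,150:400],None,fx=2.3,fy=2.3,interpolation=2))
p=arm.snapshot('side');save(p,'s10')
cv2.imwrite('pics/s10z.png',cv2.resize(cv2.cvtColor(p['color'],cv2.COLOR_RGB2BGR)[150:270,130:290],None,fx=4.7,fy=4.7,interpolation=2))
print(arm.get_state()['time_s'])
```

```text
29.9583
```

View pics/w10z.png

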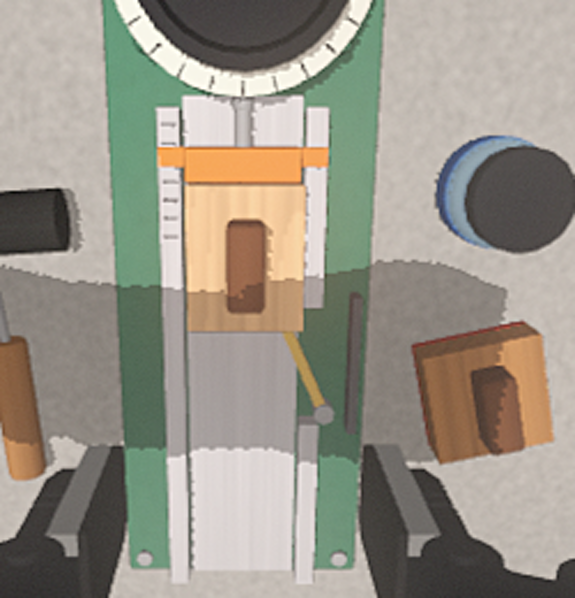

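View pics/s10z.png

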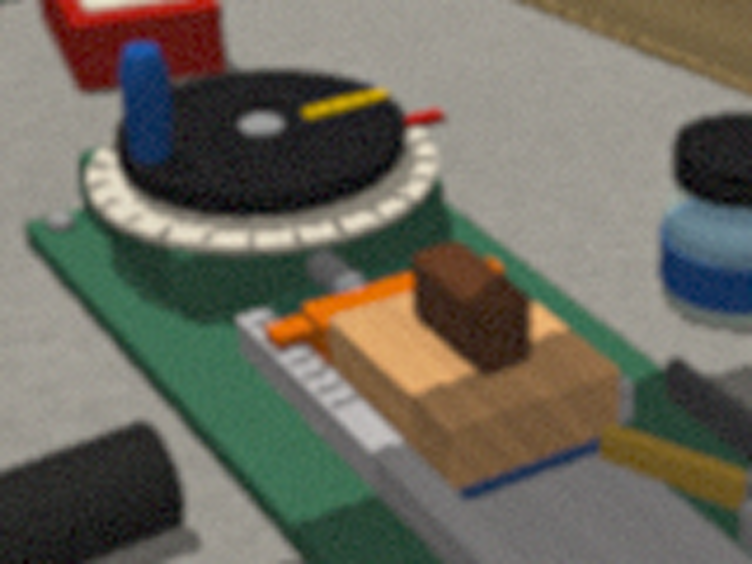

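The pawl has sprung out behind the block (tip about 10 mm into the lane), the block lies flat just short of the fence, and the pointer hasn't moved. One last numeric check, then I'll hand in.

Run:
```python
from h import *
p=arm.snapshot('wrist')
u=150+245/2.3
print('block front/rear top',b(ray(p,u,40+185/2.3,42)),b(ray(p,u,40+331/2.3,42)),'fence top front',b(ray(p,u,40+184/2.3,37)),'pawl tip',b(ray(p,150+288/2.3,40+333/2.3,25)))
for l in('block','pointer','mark','ink_jar','spare_block','roller'): print(l,[(round(q['p'],2),b(tw(p,q['at'])),tw(p,q['at']).round()) for q in arm.tip_of(p,l)[:1]])
arm.sign_off(); print(arm.get_state()['time_s'])
```

```text
block front/rear top [ 1.2 20.1] [  1.3 -59.6] fence top front [ 1.2 20.1] pawl tip [ 26.3 -65.8]
block [(0.56, array([  3.6, -15.3]), array([550.,  14.,  10.]))]
pointer [(0.9, array([ 53.3, 131.8]), array([625., 150.,  61.]))]
mark [(0.75, array([ 52.2, 127.7]), array([623., 146.,  54.]))]
ink_jar [(0.9, array([141. ,  12.6]), array([690.,  16.,  -1.]))]
spare_block [(0.87, array([ 148.9, -103. ]), array([677., -99.,  -1.]))]
roller [(0.72, array([-141.4,  -65. ]), array([398.,  -9.,   1.]))]
the job is handed in; nothing more can be done
the job is handed in; nothing more can be done
```

I set the fence with the handwheel, slid the block in until the pawl clicked behind it, and handed the job in at about 30 s of the 61 s allowed.

**What I did**
- **Handwheel:** I wound it counter-clockwise by the crank to about 1.5 rad past the mark. I then came back clockwise to the mark and let go.
- **Block:** I gripped it by its handle bar and slid it down the lane to just short of the fence. I let go and backed off, so the robot was touching nothing at hand-in.

**Last checks**
- **Pointer:** it lines up with the red mark in the bed-aligned view taken after I let go, and a later side view shows it unmoved.
- **Fence:** its face measured at bed y = 20 to 22 mm, against 20.5 mm for the true setting.
- **Block:** its edges measured at y = 20.1 and -59.6 mm, so its centre is about -19.8 mm. It is flat in the lane, with the fence touching it or at most 1 mm away.
- **Pawl:** it is sprung out behind the block's rear edge.
- **Bystanders:** the ink jar, spare block and roller are where they were, within the networks' accuracy.

**What disagreed**
- **Block position:** the last network reading put the block at y = -15 mm, with low confidence (0.56). Its measured edges and the gap to the fence contradict that, so I did not act on it.
- **Mark and pointer:** the network's points for these were 4 mm apart, about its stated error. I relied on the picture and the triangulated mark instead.

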